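Pin back the belt tensioner of a disc polisher

ROBOT

A 6-joint arm with a two-finger parallel gripper is mounted at the origin on the work surface. World frame = base frame: x ahead of the robot, y to its left, z up, the work surface at z = 0. Lengths are in mm, angles in rad, forces in N, time in s.
With the tool pointing down it reaches from about 200 to 875 mm from the base axis. Payload 3.4 kg.
Tool frame: the origin (TCP) lies at the centre of the arm's flange, where the gripper is bolted on; the fingertips stand 199 mm ahead of it and the grasp point (between the pads) lies 180 mm ahead of it; x points along the fingers, y is the direction in which the jaws open and shut, and the axes are right-handed (so a half turn about x gives the same grasp; the last joint's range is limited). The gripper opens to 94 mm and grips with 3 to 60 N. Pads are 16 mm wide; open, the fingers measure 119 mm over their backs; the gripper's body (75 mm by 177 mm) begins 78 mm behind the grasp point.
Start: joints at [1.12, 0.276, 1.505, -0, 1.361, -0.121], TCP at [186.226, 544.026, 404.693] pointing down, gripper open.
Joint ranges: [-2.89, 2.89], [-0.75, 2.08], [0.22, 2.7], [-1.18, 4.32], [0.11, 2.71], [-2.7, 2.7]. Speed limits (rad/s): [2.57, 2.57, 3.14, 3.14, 3.14, 3.14].

INTERFACE

Orientations are given as a unit quaternion [w, x, y, z].
In Python, from rig import manip gives the robot as it stands. The module is installed in compiled form; this text tells all that it offers.
- The arm moves only by the shell command python3 -m inch 'ROWS' [OPENING] [FORCE]. ROWS is JSON, one flat list of numbers, 4 for each row, row after row: the shift along the world's x, y, z in units of 0.6 m (1.0 is 0.6 m), then the turn about the world's z in units of 45 degrees (1.0 is 45 degrees). A call has 1 to 20 rows; each row is the pose to reach, as a shift and turn from the pose measured when the call began; what a row does not reach only later rows make up. A row lasts 1/8 s, in which the tool goes at most 62.5 mm and 10.7 degrees, less where a joint would pass 70% of its speed; a pose out of reach is approached as far as the arm can. A call with a number of a shift or a turn outside -1 to 1 is refused whole. A call with a gripper value outside its range is refused whole. OPENING is the opening in per cent of the stroke, from 0 (shut) to 100 (fully open), set as the call begins (- or left out, the last holds). The fingers move at their own pace and stop on an object; FORCE is the grip in N (left out, the last holds). Time passes only in rows, so rows that repeat a pose let the fingers close. It gives the time, the measured TCP pose, the force and the opening at its end, in the units of the state.
- manip.get_obs(): the state, without advancing time (a new reading comes with each control period).
- manip.grab_frame(name): name is "scene" or "top" or "wrist"; returns a dict with "frame" (400x640x3 uint8, blue, green, red), "camera_matrix" (3x3 intrinsics, pixels), "extrinsics" (4x4, takes a point from world to camera coordinates); the wrist camera has in their place "mount" (4x4, takes a point from camera to tool coordinates, whose origin is the TCP and whose axes are the tool frame's). Camera axes: x right, y up, looking along -z (the intrinsics and any distortion apply to the point x, -y, -z); pixel columns grow to the right and rows downward; lengths in mm; the calibration is good to about 2 mm. A picture is of the moment at which its call begins: read the wrist's pose just before it. There is no depth.
- manip.job_done(): hands the job in, once; it reports no verdict.
The state is a dict: "clock": time; "qpos": joint angles; "qd": joint speeds; "effort": joint torques, N m; "tcp_pos": TCP position; "eef_rot": TCP orientation; "contact_force": force on the tool from outside, world axes, zero at the start; "wrist_torque": the same for the moment, N m; "width": opening from 0.0 (shut) to 1.0 (fully open).
Only numpy, scipy, OpenCV 4.12 (cv2) and the standard library are available. Lean on these libraries where they do the work, as an engineer would, in place of code of your own. Each camera call takes 0.05 s, during which the arm holds its last target. There are 200 camera calls.

TASK

Take the setting pin from its wooden stand, push the polisher's sprung tensioner arm back with it, past the first hole, and seat the pin upright and fully down in the middle hole, so that the arm rests against the pin with its pointer nearest the middle long line of the scale. Push and seat gently (under 30 N), never let the arm snap back, let go of the pin, and leave everything else where it is.

Things in the scene. Friction and masses are not known exactly. Their poses are not given: they have to be found in the camera images.
- deck: Disc-polishing machine, cover and belt off, fixed to the table: a box 270 x 320 mm, its aluminium top face 50 mm above the table. Origin under its centre, z up; at yaw 0 x points away from the robot. On its face: a grey turntable (100 mm wide, 30 mm high) at x +75, y -95 mm; a small motor pulley at x +85, y +105 mm; the sprung arm; the steel sector; a pale curved scale.
- pivot (a point): Vertical axis of the tensioner arm, at deck x +60, y 0 mm, at the height of the deck's top face; axes as the deck's. From here the arm points along the deck-frame direction 2.592 rad + joint value, counter-clockwise from deck +x (so towards -x and +y at rest, straight to -x at 0.55).
- tensioner (a joint): Angle of the sprung arm, rad: 0 at rest on its stop, far stop 1.12; grows counter-clockwise seen from above. The spring drives it back to 0: 0.245 N m at 0 plus 0.30 N m per rad, so at 95 mm from the pivot 2.6 N at rest and 4.7 N at the middle long line. Let go, it flies back.
- bar_mid (a point): Middle of the arm's bar, 95 mm from the pivot; x along the arm, outward. The bar is steel, 12 mm wide, from 24 to 40 mm above the deck's top face, 130 mm long; at its end, 127 mm from the pivot, a black roller 30 mm wide reaches 44 mm above the face. A 10 mm pin touching the bar here on its rest side has its centre 0.116 rad behind the arm's angle.
- pointer (a point): Tip of the thin pointer on the arm's end, 166 mm from the pivot, 5.5 mm above the deck's face, over the scale. The scale has short lines each 0.085 rad and three long thick lines at joint values 0.24, 0.58 (middle) and 0.92. A pin in the first, middle or third hole stops the returning arm near the first, middle or third long line.
- hole_nominal (a point): Nominal centre of the middle hole at the sector's top, NOT the real one: 95 mm from the pivot, at arm angle 0.464. The steel sector lies under the arm, its flat top 20 mm above the deck's face and 36 mm wide radially; it sits on slotted screws, so all its holes may lie up to 0.13 rad (12 mm) off along the arc, either way. Find the hole by feel or by eye.
- sector_mid (a point): Point of the deck's face under hole_nominal: the floor of the holes. The three holes are vertical, go through the 20 mm sector to this floor, are 11.5 mm wide with 0.5 mm chamfers, all 95 mm from the pivot, at nominal arm angles 0.124, 0.464 and 0.804 rad (32 mm apart). The flat top runs from 0.19 rad before the first hole to 0.19 rad after the last.
- stand: Fixed light wooden block 60 x 60 x 32 mm with a 12 mm hole in the middle, 26 mm deep. Origin under its centre.
- pin: Loose setting pin, about 100 g, standing upright in the stand at the start: steel shank 10 mm thick and 54 mm long, its lowest 2 mm tapering to 9 mm; above it a black round handle 22 mm across, from 54 to 88 mm above the tip. Origin at the tip, z towards the handle.
- pin_tip (a point): Lower tip of the pin (the pin's origin).
- book_a: Lower book of a pair, 140 x 210 x 30 mm, bystander; origin under its centre.
- book_b: Upper book of the pair, 120 x 190 x 24 mm, bystander; origin under its centre.
- disc_case: Clear disc case, 125 x 142 x 10.5 mm, bystander; origin under its centre.
- mug: White mug, 80 mm wide, 95 mm high, bystander; origin under its centre.
- screw_jar: Small jar, 60 mm wide, 75 mm high, bystander; origin under its centre.
- screwdriver: Screwdriver lying on the table, bystander; origin near its middle.
- spare_roller: Spare black roller, 30 mm wide, 16 mm high, lying on the deck near its +y edge, bystander; origin under its centre.
- oil_bottle: Small bottle, 40 mm wide, 100 mm high, bystander; origin under its centre.
Not all that is in view belongs to the job. Several things have the shape of the stand; the one meant has the colours described above.

How it is judged (in metres and radians):
On the way, in this order (a step that is already met when the one before it is completed fails the run):
1. the pin is lifted clear of its stand (z of pin_tip in the frame of stand above 0.036 m), for 0.1 s.
2. the arm is pushed past the first long line by the pin (the fingers stay off it) (value of joint tensioner above 0.28 rad and contact force between pin and deck above 0.5 N and contact force between the fingers and deck below 0.3 N), for 0.1 s.
At the end, for the whole second after the job is handed in: The pin stands in the middle hole, 95 mm (+-7) from the pivot, tip within 5 mm of the deck's face, leaning under 0.16 rad; the arm rests still against it at 0.40 to 0.74 rad (the outer holes give at most 0.38 or at least 0.75); the pin is released and at rest (z of pin_tip in the frame of deck between 0.045 and 0.055 m and horizontal distance between pin_tip and pivot between 0.088 and 0.102 m and angle between pin's own z axis and vertical below 0.16 rad and value of joint tensioner between 0.4 and 0.74 rad and contact force between pin and deck above 1 N and not (velocity of joint tensioner above 0.05 rad/s) and not (velocity of joint tensioner below -0.05 rad/s) and linear speed of pin below 0.02 m/s); the robot touches nothing.
It fails at once if the pin is pressed on the machine with more than 40 N (contact force between pin and deck above 40 N).
It fails at once if the robot presses on the machine itself with more than 40 N (contact force between any of the fingers, the arm and deck above 40 N).
It fails at once if the arm snaps back (faster than 2.5 rad/s) (velocity of joint tensioner below -2.5 rad/s).
It fails at once if a bystander is moved by more than 30 mm (distance of any of book_a, book_b, disc_case, mug, screw_jar, screwdriver, spare_roller, oil_bottle from where it was at the start of the episode above 0.03 m).
It also fails if it takes over 72 s, if anything falls off the work surface, if the arm or the gripper's body presses on something with over 40 N, if the wrist force passes 120 N, or if a joint passes its speed limit or range.

## Working session

There is one attempt and no reset: what is moved stays moved. The work goes in short steps, Python scripts to look and compute and a shell command to move; the robot and the scene stay as the last step left them, time stands still between calls to the robot, and variables do not carry over. Pictures are saved under pics/ and viewed, about 8 in all and at most 12, crops included, and the job is handed in when it is done.

```bash
mkdir -p pics; cat > h.py <<'E'
import numpy as np, cv2
from rig import manip
def grab(n,save=None):
    o=manip.get_obs(); f=manip.grab_frame(n)
    if save: cv2.imwrite(f'pics/{save}.png',f['frame']); np.savez(f'pics/{save}.npz',K=f['camera_matrix'],E=f.get('extrinsics',np.eye(4)),M=f.get('mount',np.eye(4)),p=o['tcp_pos'],q=o['eef_rot'],w=(n=='wrist'))
    return o,f
def load(s):
    d=np.load(f'pics/{s}.npz')
    if d['w']:
        from scipy.spatial.transform import Rotation as R
        q=d['q']; T=np.eye(4); T[:3,:3]=R.from_quat([q[1],q[2],q[3],q[0]]).as_matrix(); T[:3,3]=d['p']
        return d['K'],np.linalg.inv(T@d['M'])
    return d['K'],d['E']
def ray(s,u,v,z):
    K,E=load(s); c=np.linalg.inv(E); d=np.linalg.solve(K,[u,v,1.]); d=c[:3,:3]@(d*[1,-1,-1]); o=c[:3,3]
    return o+d*(z-o[2])/d[2]
def proj(s,P):
    K,E=load(s); p=E[:3,:3]@np.array(P,float)+E[:3,3]; p=p*[1,-1,-1]; p=K@p; return p[:2]/p[2]
E
python3 - <<'E'
from h import *
print(manip.get_obs())
for n in('scene','top'):
    o,f=grab(n,n+'0'); print({k:v for k,v in f.items() if k!='frame'})
a,b=[cv2.imread(f'pics/{n}0.png') for n in('scene','top')]
E
```

```text
{'clock': 0.0, 'qpos': array([ 1.12001973e+00,  2.76597627e-01,  1.50614078e+00, -3.01534283e-05,
        1.36068786e+00, -1.21001333e-01]), 'qd': array([ 0.00056376, -0.00063451, -0.00064331,  0.00102766, -0.00069863,
       -0.00119698]), 'effort': array([ 3.16859732e-04, -4.04595673e+01, -2.37233287e+01,  7.03417766e-02,
        3.45807883e-02, -1.37347688e-04]), 'tcp_pos': array([186.12016402, 543.81916157, 403.79986564]), 'eef_rot': array([ 0.69734341,  0.1154384 ,  0.69768905, -0.11668822]), 'contact_force': array([-0.18452626, -0.5778475 ,  0.74057649]), 'wrist_torque': array([-0.04527109, -0.04683148,  0.04449696]), 'width': 1.0013550886669953}
{'camera_matrix': array([[399.19826297,   0.        , 321.57803251],
       [  0.        , 399.19826297, 200.75810376],
       [  0.        ,   0.        ,   1.        ]]), 'extrinsics': array([[ 7.82582322e-01,  6.22420783e-01,  1.25410817e-02,
        -3.86739402e+02],
       [-3.49080918e-01,  4.22048571e-01,  8.36670495e-01,
         7.59428805e+01],
       [ 5.15468159e-01, -6.59141390e-01,  5.47562969e-01,
        -1.38087993e+03],
       [ 0.00000000e+00,  0.00000000e+00,  0.00000000e+00,
         1.00000000e+00]])}
{'camera_matrix': array([[386.09756991,   0.        , 316.83064363],
       [  0.        , 386.09756991, 203.93071758],
       [  0.        ,   0.        ,   1.        ]]), 'extrinsics': array([[-6.12739410e-03, -9.99962229e-01,  6.16401683e-03,
         2.96015100e+01],
       [ 9.98758862e-01, -5.81509734e-03,  4.94663568e-02,
        -4.67279549e+02],
       [-4.94286440e-02,  6.45946629e-03,  9.98756769e-01,
        -1.27529309e+03],
       [ 0.00000000e+00,  0.00000000e+00,  0.00000000e+00,
         1.00000000e+00]])}
```

View pics/top0.png

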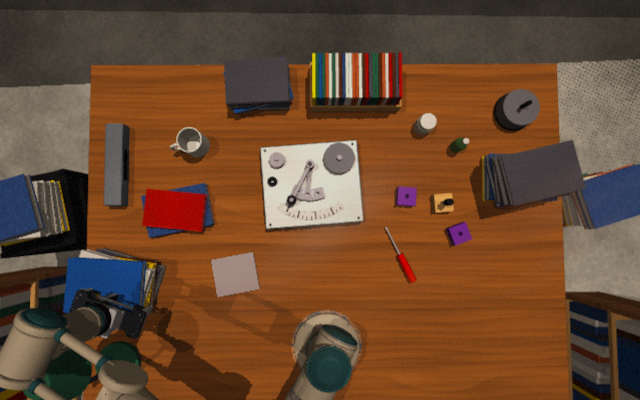

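View pics/scene0.png

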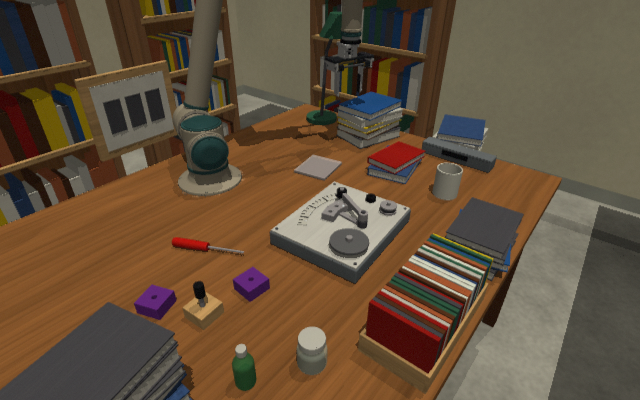

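The top view shows three stand-shaped blocks: purple at (406,197), light wood with the black-handled pin at (443,204), and purple at (459,234). Only the light wooden one fits the description. The deck spans about (262..362, 142..229). Next is an enlarged crop of the stand and deck together.

```bash
python3 - <<'E'
from h import *
b=cv2.imread('pics/top0.png')
d=cv2.resize(b[135:240,255:370],None,fx=5,fy=5,interpolation=cv2.INTER_CUBIC)
s=cv2.resize(b[180:250,390:475],None,fx=5,fy=5,interpolation=cv2.INTER_CUBIC)[:, :]
s=cv2.resize(s,(222,183))
c=np.zeros((525,798,3),np.uint8); c[:,:575]=d; c[:183,576:798]=s
cv2.imwrite('pics/c1.png',c)
for u,v,z in[(443,204,32),(262,148,50),(357,141,50),(363,224,50),(267,231,50)]: print(ray('top0',u,v,z))
E
```

```text
[ 463.79027448 -387.6648828    32.        ]
[648.76067687 204.32439015  50.        ]
[ 670.25982312 -105.20395332   50.        ]
[ 399.83393456 -121.52934485   50.        ]
[379.23150353 188.0028147   50.        ]
```

View pics/c1.png

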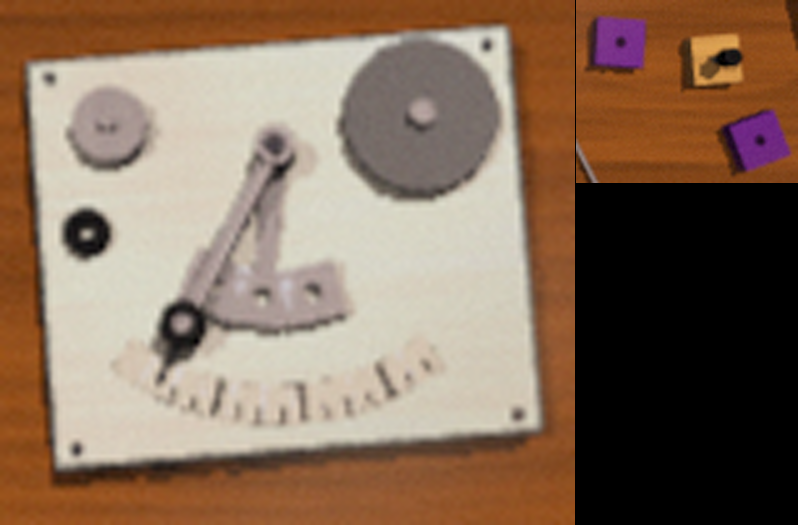

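The crop confirms the light-wood stand with the black-handled pin at crop (717,60). The purple ones are decoys with empty holes. In the deck crop, the pivot is at about (274,146) and the visible sector holes are at (262,295) and (313,290). Next I fit the deck pose.

```bash
cat >> h.py <<'E'
def c1(x,y): return 255+(x+.5)/5-.5, 135+(y+.5)/5-.5
E
python3 - <<'E'
from h import *
from scipy.spatial.transform import Rotation as R
C=[ray('top0',*c1(*p),50)[:2] for p in[(27,63),(508,27),(543,430),(57,468)]]
L=np.array([(135,160),(135,-160),(-135,-160),(-135,160)],float)
C=np.array(C); r,_=R.align_vectors(np.c_[C-C.mean(0),np.zeros(4)],np.c_[L,np.zeros(4)])
yaw=r.as_rotvec()[2]; c=C.mean(0); M=r.as_matrix()[:2,:2]
print('deck',c,yaw,'resid',C-(c+L@M.T))
print('edges',[np.linalg.norm(C[i]-C[i-1]) for i in range(4)])
piv=c+M@[60,0]; print('pivot',piv)
for n,p,z in[('piv?',(274,146),90),('tt',(421,112),80),('ptr',(162,380),55.5),('roller',(182,323),94),('h?',(262,297),70),('h?',(313,291),70),('h1?',(217,280),70),('midline',(293,395),50)]:
    w=ray('top0',*c1(*p),z)[:2]; d=M.T@(w-c); e=d-[60,0]
    print(n,w.round(1),d.round(1),'rad',np.hypot(*e).round(1),'ang',round((np.arctan2(e[1],e[0])%6.2832)-2.592,3))
o=manip.get_obs(); q=o['eef_rot']; print(R.from_quat([q[1],q[2],q[3],q[0]]).as_matrix().round(3))
f=manip.grab_frame('wrist'); print(f['mount'].round(2),f['camera_matrix'])
print(ray('top0',443,204,32),ray('top0',*(390+np.array([727,58-0])*0)[:0] or (446.5,203),94))
E
```

```text
deck [531.00528207  44.2783215 ] 0.07256380831413123 resid [[-2.63241121 -2.81662282]
 [-3.68559293  2.88304673]
 [ 2.83034441  2.78060041]
 [ 3.48765973 -2.84702431]]
edges [np.float64(263.8986644799021), np.float64(314.2396198727691), np.float64(263.5092638035591), np.float64(314.33962697280685)]
pivot [590.84738618  48.62833015]
piv? [590.1  49.9] [59.3  1.3] rad 1.5 ang -0.542
tt [612.8 -43.4] [ 75.3 -93.4] rad 94.6 ang 2.282
ptr [444.4 123.1] [-80.7  84.9] rad 164.3 ang 0.007
roller [478.6 107.8] [-47.7  67.2] rad 126.9 ang -0.008
h? [496.4  58.3] [-33.5  16.5] rad 94.9 ang 0.375
h? [500.   25.8] [-32.2 -16.2] rad 93.6 ang 0.723
h1? [507.4  86.9] [-20.4  44.2] rad 91.8 ang 0.047
midline [434.4  39. ] [-96.8   1.7] rad 156.8 ang 0.539
[[-0.001  0.324  0.946]
 [-0.001  0.946 -0.324]
 [-1.    -0.002 -0.   ]]
[[  0.     0.23  -0.97  20.08]
 [  1.    -0.     0.    -0.99]
 [ -0.    -0.97  -0.23 -65.09]
 [  0.     0.     0.     1.  ]] [[294.75198489   0.         316.99093818]
 [  0.         294.75198489 207.02875846]
 [  0.           0.           1.        ]]Traceback (most recent call last):
  File "<stdin>", line 15, in <module>
ValueError: The truth value of an empty array is ambiguous. Use `array.size > 0` to check that an array is not empty.
```

```bash
python3 -m inch '[0.518,-0.808,-0.073,0.29, 0.518,-0.808,-0.073,0.29, 0.518,-0.808,-0.073,0.29, 0.518,-0.808,-0.073,0.29, 0.518,-0.808,-0.073,0.29, 0.518,-0.808,-0.073,0.29, 0.518,-0.808,-0.073,0.29, 0.518,-0.808,-0.073,0.29, 0.518,-0.808,-0.073,0.29, 0.518,-0.808,-0.073,0.29, 0.518,-0.808,-0.073,0.29, 0.518,-0.808,-0.073,0.29, 0.518,-0.808,-0.073,0.29, 0.518,-0.808,-0.073,0.29]' 100
python3 - <<'E'
from h import *
o,f=grab('wrist','w1'); print(o['tcp_pos'],o['clock'])
for P in[(496.4,58.3,70),(500,25.8,70),(590.8,48.6,90)]: print(proj('w1',P))
E
```

```text
clock: 1.9
tcp_pos: [496.4, 60.2, 360.5]
eef_rot: [0.706, 0.035, 0.706, -0.036]
contact_force: [-0.7, 1.3, 0.3]
width: 1.003
[496.3925518   60.17142305 360.5002127 ] 1.9
[316.59794208 209.23091736]
[282.91551751 216.19506434]
[316.29345582 311.12823506]
```

View pics/w1.png

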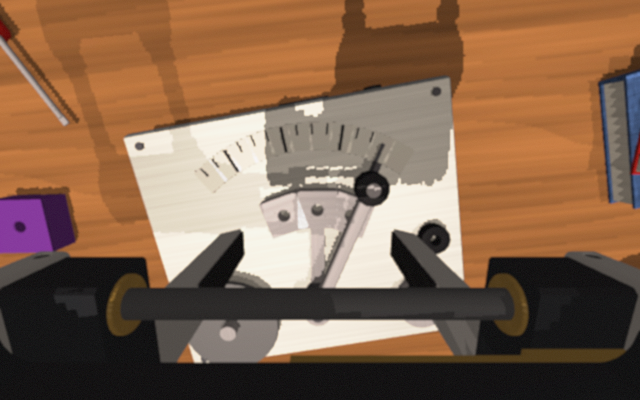

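The wrist view shows the middle hole at (317,210) and the third at (284,215), both within 1 px of the top-camera estimate. Now I go over the stand.

```bash
python3 -m inch '[-0.05,-0.747,0,0, -0.05,-0.747,0,0, -0.05,-0.747,0,0, -0.05,-0.747,0,0, -0.05,-0.747,0,0, -0.05,-0.747,0,0, -0.05,-0.747,0,0, -0.05,-0.747,0,0, -0.05,-0.747,0,0, -0.05,-0.747,0,0, -0.05,-0.747,0,0]' 60
python3 - <<'E'
from h import *
for (u,v) in[(317,210),(284,215)]:
    g=cv2.cvtColor(cv2.imread('pics/w1.png'),cv2.COLOR_BGR2GRAY)[v-9:v+10,u-9:u+10].astype(float)
    w=np.clip(np.median(g)-25-g,0,None); yy,xx=np.mgrid[v-9:v+10,u-9:u+10]
    m=np.hypot(xx-u,yy-v)<8; w=w*m; cu,cv_=(w*xx).sum()/w.sum(),(w*yy).sum()/w.sum()
    print(cu,cv_,ray('w1',cu,cv_,70))
o,f=grab('wrist','w2'); print(o['tcp_pos'],o['clock'])
cv2.imwrite('pics/w2c.png',cv2.resize(f['frame'][100:300,190:450],None,fx=3,fy=3,interpolation=cv2.INTER_CUBIC))
E
```

```text
clock: 3.32
tcp_pos: [466.9, -386.5, 360.8]
eef_rot: [0.706, 0.034, 0.706, -0.035]
contact_force: [0.0, -0.4, 0.3]
width: 0.601
316.8417808219178 210.67397260273972 [497.81897777  58.38925852  70.        ]
283.42189403166867 216.2291412911084 [500.08085196  26.27429245  70.        ]
[ 466.8602693  -386.49580378  360.80792839] 3.325
```

View pics/w2c.png

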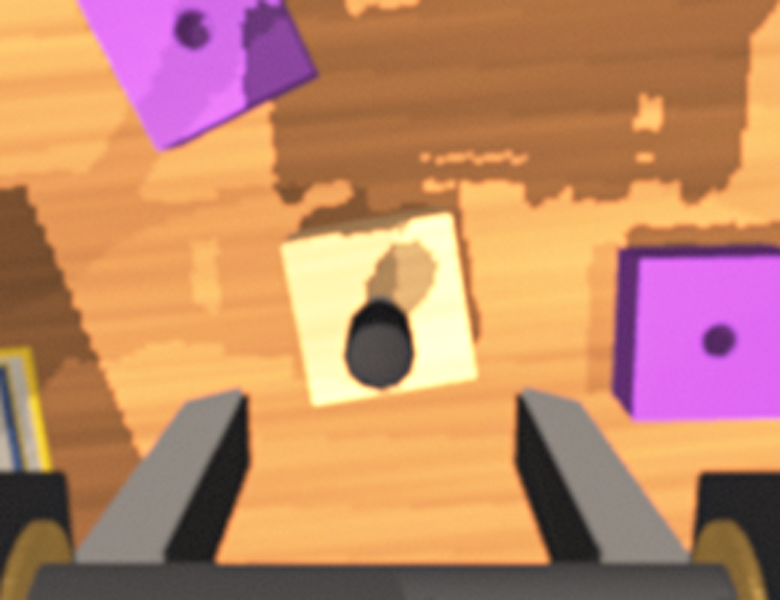

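The crop shows the pin's handle top at (380,355) and the stand's corners at (283,242), (452,213), (477,379) and (315,405).

```bash
python3 - <<'E'
from h import *
f=lambda x,y:(190+(x+.5)/3-.5,100+(y+.5)/3-.5)
C=np.array([ray('w2',*f(*p),32) for p in[(283,242),(452,213),(477,379),(315,405)]]); print(C.mean(0),[np.linalg.norm(C[i]-C[i-1]).round(1) for i in range(4)])
for p in [(380,355),(347,355),(413,355),(380,389)]: print(ray('w2',*f(*p),94))
print(ray('top0',446.5,203,94))
E
```

```text
[ 469.92194609 -388.36848653   32.        ] [np.float64(61.0), np.float64(60.0), np.float64(61.2), np.float64(60.0)]
[ 468.97603614 -388.67550083   94.        ]
[ 468.04659762 -398.17108176   94.        ]
[ 469.90536842 -379.18100537   94.        ]
[ 479.20484802 -389.6861553    94.        ]
[ 463.91660996 -377.96902169   94.        ]
```

```bash
python3 -m inch '[0.004,-0.0035,-0.09,0, 0.004,-0.0035,-0.1,0, 0.004,-0.0035,-0.1663,0, 0.004,-0.0035,-0.1663,0, 0.004,-0.0035,-0.1663,0, 0.004,-0.0035,-0.1663,0]' 60
python3 -m inch '[0,0,0,0,0,0,0,0,0,0,0,0,0,0,0,0,0,0,0,0,0,0,0,0,0,0,0,0,0,0,0,0]' 0 45
python3 -m inch '[0,0,0.05,0,0,0,0.1,0,0,0,0.15,0,0,0,0.2,0,0,0,0.2,0,0,0,0.2,0]'
```

```text
clock: 4.12
tcp_pos: [469.8, -389.3, 263.1]
eef_rot: [0.707, 0.034, 0.705, -0.036]
contact_force: [-0.8, 1.8, -0.1]
width: 0.602
clock: 5.12
tcp_pos: [469.8, -389.2, 263.1]
eef_rot: [0.707, 0.034, 0.705, -0.036]
contact_force: [-0.8, 1.0, -0.0]
width: 0.224
clock: 5.88
tcp_pos: [469.5, -388.9, 381.7]
eef_rot: [0.707, 0.034, 0.706, -0.035]
contact_force: [-0.2, 0.4, -1.9]
width: 0.226
```

```bash
python3 -m inch '[0.0835,0.8353,0,0,0.0835,0.8353,0,0,0.0835,0.8353,0,0,0.0835,0.8353,0,0,0.0835,0.8353,0,0,0.0835,0.8353,0,0,0.0835,0.8353,0,0,0.0835,0.8353,0,0,0.0835,0.8353,0,0,0.0835,0.8353,0,0,0.0835,0.8353,0,0,0.0835,0.8353,0,0]'
python3 - <<'E'
from h import *
o,f=grab('wrist','w3'); grab('top','t3'); p=o['tcp_pos']; print(p,o['clock'])
for P in[(p[0],p[1],p[2]-257),(590.6,49.1,90)]: print(proj('w3',P),proj('t3',P))
c=cv2.resize(f['frame'][90:320,190:450],None,fx=2,fy=2,interpolation=cv2.INTER_CUBIC)
cv2.imwrite('pics/w3c.png',c)
a=np.array([590.6,49.1])
for ph in(-.25,-.15,-.05,.05,.15,.25,.3,.34,.375):
    t=2.6646+ph; q=a+95*np.array([np.cos(t),np.sin(t)]); print(ph,q.round(1),((q-p[:2])/600).round(4))
E
```

```text
clock: 7.38
tcp_pos: [519.6, 110.8, 381.5]
eef_rot: [0.706, 0.035, 0.706, -0.036]
contact_force: [-0.3, 1.1, -1.5]
width: 0.223
[519.60326406 110.83655517 381.47396542] 7.375
[319.03403754 218.25316219] [289.36663211 185.15297295]
[264.83508857 282.70672395] [309.6571468  163.62753209]
-0.25 [519.6 112.2] [0.     0.0023]
-0.15 [513.7 104.8] [-0.0099 -0.01  ]
-0.05 [508.5  96.9] [-0.0185 -0.0233]
0.05 [504.1  88.4] [-0.0258 -0.0373]
0.15 [500.6  79.6] [-0.0316 -0.052 ]
0.25 [498.   70.5] [-0.0359 -0.0673]
0.3 [497.1  65.8] [-0.0375 -0.075 ]
0.34 [496.5  62.1] [-0.0385 -0.0813]
0.375 [496.1  58.8] [-0.0392 -0.0868]
```

View pics/w3c.png

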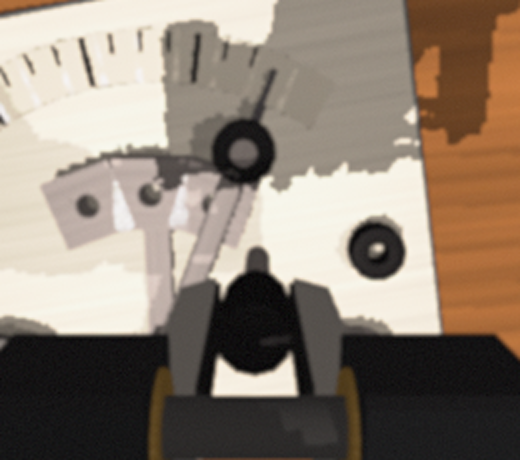

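The pin hangs upright, with its tip at crop (258,254), which matches the prediction to within about 1 px. The middle hole is at crop (150,194). Next I descend beside the bar.

```bash
python3 -m inch '[0,0.0023,-0.04,0,0,0.0023,-0.079,0,0,0.0023,-0.079,0,0,0.0023,-0.079,0]'
python3 - <<'E'
from h import *
f=lambda x,y:(190+(x+.5)/2-.5,90+(y+.5)/2-.5)
for p in[(150,194),(88,206),(208,204)]:
    w=ray('w3',*f(*p),70)[:2]; e=w-[590.6,49.1]; print(w,np.hypot(*e),np.arctan2(e[1],e[0])%6.2832-2.6646)
o=manip.get_obs();p=o['tcp_pos'];print(p,o['contact_force'])
a=np.array([590.6,49.1])
for ph in(-.15,-.05,.05,.15,.25,.3,.34,.375):
    t=2.6646+ph; q=a+95*np.array([np.cos(t),np.sin(t)]); print(ph,((q-p[:2])/600).round(4))
E
```

```text
clock: 7.98
tcp_pos: [520.0, 112.2, 335.1]
eef_rot: [0.707, 0.035, 0.705, -0.036]
contact_force: [0.3, 0.7, -0.7]
width: 0.227
[496.69017263  58.79191375] 94.40862708999178 0.37415227764815606
[499.62253681  26.92823215] 93.64019488645015 0.7160536761111329
[504.61814305  87.04669886] 93.98314572024645 0.061368876637821757
[520.04937335 112.2174463  335.12187448] [ 0.28061117  0.72843259 -0.6747233 ]
-0.15 [-0.0106 -0.0123]
-0.05 [-0.0193 -0.0256]
0.05 [-0.0265 -0.0396]
0.15 [-0.0324 -0.0543]
0.25 [-0.0367 -0.0696]
0.3 [-0.0383 -0.0773]
0.34 [-0.0393 -0.0836]
0.375 [-0.0399 -0.0891]
```

```bash
python3 -m inch '[-0.0053,-0.006,0,0,-0.0106,-0.0123,0,0,-0.015,-0.019,0,0,-0.0193,-0.0256,0,0,-0.023,-0.0326,0,0,-0.0265,-0.0396,0,0,-0.0296,-0.047,0,0,-0.0324,-0.0543,0,0,-0.0347,-0.062,0,0,-0.0367,-0.0696,0,0,-0.0383,-0.0773,0,0,-0.0389,-0.083,0,0,-0.039,-0.0892,0,0,-0.039,-0.0892,0,0,-0.039,-0.0892,0,0,-0.039,-0.0892,0,0]'
python3 - <<'E'
from h import *
o,f=grab('wrist','w4'); p=o['tcp_pos']; print(p,o['contact_force'],o['clock'])
cv2.imwrite('pics/w4c.png',cv2.resize(f['frame'][90:320,190:450],None,fx=3,fy=2.6,interpolation=cv2.INTER_CUBIC))
E
```

```text
clock: 9.98
tcp_pos: [496.5, 58.8, 335.0]
eef_rot: [0.707, 0.035, 0.706, -0.036]
contact_force: [2.0, 4.5, -1.0]
width: 0.229
[496.4792666   58.84660541 334.99219928] [ 1.95031043  4.45548815 -0.96245062] 9.975
```

View pics/w4c.png

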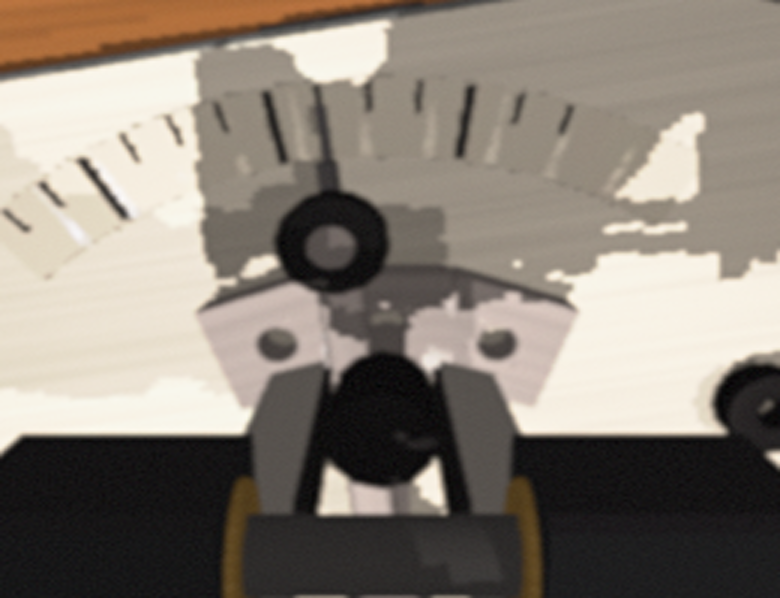

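The pointer sits one short line before the middle long line, at crop (318,90) against (270,90). The outer holes are visible at (277,344) and (496,342), with the pin between them. I use both outer holes to cross-check the middle one.

```bash
python3 - <<'E'
from h import *
g=lambda x,y:(190+(x+.5)/3-.5,90+(y+.5)/2.6-.5)
A,B=[ray('w4',*g(*p),70)[:2] for p in[(277,344),(496,342)]]
m=(A+B)/2; d=(B-A)/np.linalg.norm(B-A); n=np.array([-d[1],d[0]]); n*=np.sign(n@(m-[590.6,49.1]))
print(A,B,np.linalg.norm(B-A),'exp',2*95*np.sin(.34),'mid',m+n*95*(1-np.cos(.34)))
E
python3 -m inch '[0,0,-0.006,0,0,0,-0.01,0,0,0,-0.014,0,0,0,-0.016,0,0,0,-0.016,0]'
```

```text
[499.13227358  26.61826716] [504.72268728  89.40444488] 63.03456860006948 exp 63.36254750675474 mid [496.51060357  58.49366891]
clock: 10.65
tcp_pos: [496.3, 58.8, 325.2]
eef_rot: [0.707, 0.035, 0.706, -0.036]
contact_force: [-0.6, 4.5, 1.5]
width: 0.225
```

```bash
python3 -m inch '[0,0,-0.002,0,0,0,-0.004,0,0,0,-0.006,0,0,0,-0.008,0,0,0,-0.008,0]'
```

```text
clock: 11.28
tcp_pos: [496.3, 58.8, 320.1]
eef_rot: [0.707, 0.035, 0.706, -0.036]
contact_force: [-0.2, 4.9, 1.1]
width: 0.226
```

```bash
python3 -m inch '[0,0,-0.004,0,0,0,-0.008,0,0,0,-0.012,0,0,0,-0.016,0,0,0,-0.018,0,0,0,-0.018,0]'
```

```text
clock: 12.02
tcp_pos: [496.3, 58.8, 309.0]
eef_rot: [0.706, 0.035, 0.706, -0.036]
contact_force: [0.6, 4.4, 0.2]
width: 0.225
```

```bash
python3 -m inch '[0,0,-0.001,0,0,0,-0.002,0,0,0,-0.003,0,0,0,-0.004,0,0,0,-0.004,0]'
```

```text
clock: 12.65
tcp_pos: [496.4, 58.8, 307.0]
eef_rot: [0.707, 0.035, 0.706, -0.036]
contact_force: [-1.1, 4.1, 5.1]
width: 0.225
```

```bash
python3 -m inch '[0,0,-0.001,0,0,0,-0.002,0,0,0,-0.002,0]'
```

```text
clock: 13.02
tcp_pos: [496.4, 58.8, 307.0]
eef_rot: [0.707, 0.035, 0.705, -0.036]
contact_force: [-0.4, 4.2, 9.0]
width: 0.229
```

```bash
python3 -m inch '[0,0,0,0,0,0,0,0,0,0,0,0,0,0,0,0,0,0,0,0,0,0,0,0]' 45
python3 -m inch '[0,0,0.03,0,0,0,0.07,0,0,0,0.13,0,0,0,0.2,0,0,0,0.2,0,-0.1,0,0.2,0,-0.2,0.1,0.2,0,-0.25,0.2,0.2,0,-0.25,0.3,0.2,0,-0.25,0.4,0.2,0,-0.25,0.5,0.2,0,-0.25,0.5,0.2,0,-0.25,0.5,0.2,0,-0.25,0.5,0.2,0,-0.25,0.5,0.2,0]'
python3 - <<'E'
from h import *
o,f=grab('top','t5'); o,s=grab('scene','s5'); print(o['clock'],o['contact_force'],o['tcp_pos'])
c=np.zeros((600,800,3),np.uint8)
c[:420,:420]=cv2.resize(f['frame'][135:240,258:363],None,fx=4,fy=4,interpolation=cv2.INTER_CUBIC)
c[:480,420:]=cv2.resize(s['frame'][160:280,290:385],(380,480),interpolation=cv2.INTER_CUBIC)
cv2.imwrite('pics/c5.png',c)
# expected handle top in image if upright & seated
for z in(50+54,138): print(z,[( (proj(n,(496.5,58.6,z))-off)*4).round(0) for n,off in(('t5',(258,135)),('s5',(290,160)))])
E
```

```text
clock: 13.78
tcp_pos: [496.4, 58.8, 306.9]
eef_rot: [0.707, 0.035, 0.706, -0.036]
contact_force: [0.4, 0.1, -0.8]
width: 0.446
clock: 15.65
tcp_pos: [346.5, 357.3, 427.0]
eef_rot: [0.707, 0.035, 0.705, -0.037]
contact_force: [-0.1, 0.4, 0.3]
width: 0.452
15.7 [ 0.44758736  0.3347687  -0.13939921] [346.6036323  357.45252728 427.08498999]
104 [array([195., 233.]), array([183., 142.])]
138 [array([194., 229.]), array([185., 100.])]
```

View pics/c5.png

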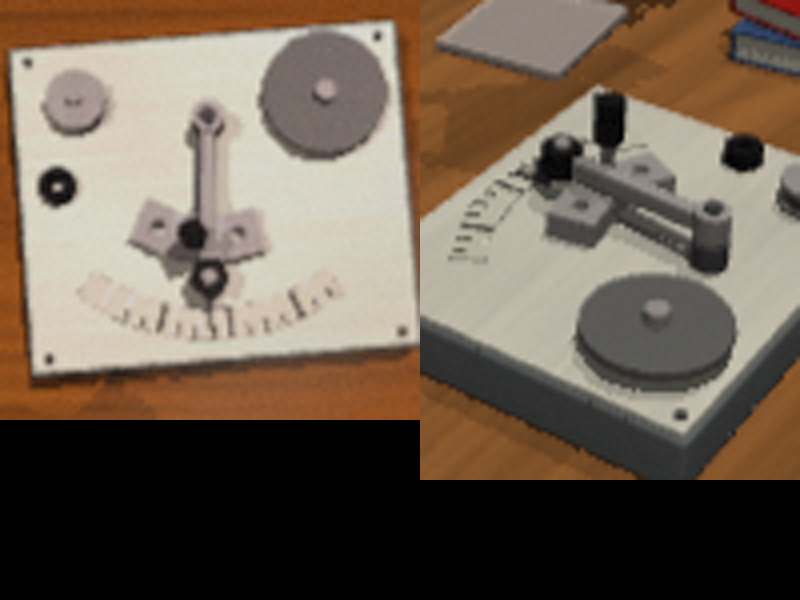

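The pin stands upright in the middle hole. Its handle is at (192,234) in the top view and (609,95..145) in the scene view, which matches where a seated pin should project. The arm rests against it and the robot is clear.

```bash
python3 -c "
from rig import manip; print(manip.job_done())"
```

```text
the job is handed in; nothing more can be done
None
```

The pin is in the middle hole, released, with the tensioner arm resting against it, and the job is handed in. No verdict was reported.

- **Grasp:** I picked the pin from the light-wood stand; the two purple stands are decoys. I lifted it clear and lowered it behind the bar.
- **Push:** I pushed the bar along the arc with the pin, past the first hole. The wrist force read about 5 N at the end of the push.
- **Hole:** The cameras put the middle hole at about 0.375 rad, 0.09 rad before nominal. A cross-check from the two outer holes agreed within 0.5 mm.
- **Seating:** The pin went down with about 1 N of vertical force until the tip met the floor, which I confirmed at 9 N without further descent. That was at the expected floor height.

**Last checks:**
- Before release, the tool had gone down to the height that puts the tip on the deck's face. The final pictures show the handle within 1–2 px of where an upright, seated pin should appear.
- The robot is well clear of the machine and its contact force reads near zero.
- The pointer's nearest long line is the middle one, though it sits about one short line (0.085 rad) before it. That puts the arm at about 0.49 rad, inside the 0.40–0.74 range and in line with the sector's offset.
- I did not re-measure the bystanders one by one. Nothing was touched on the way, and the case and roller visible in the final picture look unmoved.
- Nothing failed or disagreed.

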